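# Free a phone frame from a claw vice by its knurled wheel

### The arm

A 6-joint arm with a two-finger parallel gripper is mounted at the origin on a cart in front of the work surface, level with it; the furniture and walls round the work are solid. World frame = base frame: x ahead of the robot, y to its left, z up, the work surface at z = 0. Lengths are in m, angles in rad, forces in N, time in s.
With the tool pointing down it reaches from about 0.425 to 0.925 m from the base axis. Payload 12.5 kg.
Tool frame: the origin (TCP) lies on the front face of the gripper's body, between the roots of the fingers; the fingertips stand arm.tip_reach ahead of it and the grasp point (between the pads) lies 54 mm ahead of it (arm.tip_reach is the distance from the TCP to the fingertips, in m); z points along the fingers, y is the line along which they close (so a half turn about z gives the same grasp; the last joint's range is limited). The gripper opens to 85 mm and grips with 20 to 120 N. Pads are 22 mm wide; open, the fingers measure 114 mm over their backs; the gripper's body (76 mm by 85 mm) begins 54 mm behind the grasp point. The pads swing forward as they close: fully open they stand 13 mm farther back than shut.
Start: joints at [1.028, 0.491, 1.559, -0, 1.092, -0.106], TCP at [0.264, 0.566, 0.304] pointing down, gripper open.
Joint ranges: [-3.1, 3.1], [-0.84, 2.19], [0.05, 2.79], [-1.13, 4.28], [0.06, 2.93], [-2.69, 2.69]. Speed limits (rad/s): [2.22, 2.22, 2.79, 3.14, 3.14, 3.14].

### API

Orientations are given as a unit quaternion [w, x, y, z].
In Python, from workcell import get_obs, imaging, ticket, models, arm gives the robot as it stands.
- The arm moves only by the shell command python3 -m crank 'ROWS' [OPENING]. ROWS is a JSON object of lists of equal length, an entry for each row: "travel": the shift along the world's x, y, z in units of 0.2 m (1.0 is 0.2 m), a list of three; "delta_rot": the turn, a rotation vector about the world's x, y, z in units of 120 degrees (1.0 is 120 degrees), a list of three. In form: {"travel": [[dx, dy, dz], ...], "delta_rot": [[ax, ay, az], ...]}. A call has 1 to 20 rows; each row is the pose to reach, as a shift and turn from the pose commanded when the call began; what a row does not reach only later rows make up. A row lasts 1/12 s, in which the tool goes at most 41.7 mm and 7.16 degrees, less where a joint would pass 70% of its speed; a pose out of reach is approached as far as the arm can. A call with a number of a shift or a turn outside -1 to 1 is refused whole. A call with a gripper value outside its range is refused whole. OPENING is the closure, from -1 (fully open) to 1 (shut), set as the call begins (- or left out, the last holds). The fingers move at their own pace and stop on an object; the grip force is fixed at half the most. Time passes only in rows, so rows that repeat a pose let the fingers close. It gives the time, the measured TCP pose, the force, the opening and the grip force at its end, in the units of the state.
- get_obs(): the state, without advancing time (a new reading comes with each control period).
- imaging.get_image(name): name is "scene" or "top" or "wrist"; returns a dict with "frame" (400x640x3 uint8, red, green, blue), "fx", "fy", "cx", "cy" (pixels), "R" (3x3) and "t" (3): a world point X has camera coordinates R X + t. Camera axes: x right, y down, z forward; pixel columns grow to the right and rows downward; lengths in m; the calibration is good to about 2 mm. The wrist camera is an equidistant fisheye: a pixel r from the principal point sees the ray r / f radians off the axis. A picture is of the moment at which its call begins. There is no depth.
- ticket.close_job(): hands the job in; it is judged then, once.
Trained networks look in a picture, given as the dict that the camera call returned (one of the last four; its "shot" number tells which), for a name from the list of things; names that differ only in an ending like _2 or _b are one class to them, and where a whole thing is asked for, a point or a joint stands for the part that bears it (a point fixed in the world has none). Each returns a list of dicts, best first, with "score" (0 to 1); they miss things now and then, are a little off and sometimes report something else, mostly with a low value. They report only what shows in the picture. A call takes as long as a camera call.
- models.spot_in(picture, name): "uv" ([column, row] in pixels, amid what is visible of it).
- models.trace(picture, name): "pixels" (400x640 bool, what is visible of it) and "uv" ([column, row] in pixels, amid what is visible of it).
The state is a dict: "time_s": time; "joint_positions": joint angles; "qd": joint speeds; "effort": joint torques, N m; "eef_pos": TCP position; "tool_rot": TCP orientation; "ft_force": force on the tool from outside, world axes, zero at the start; "wrist_torque": the same for the moment, N m; "opening": finger opening in m; "grip_force": force on a finger pad.
Only numpy, scipy, OpenCV 4.12 (cv2) and the standard library are available. Lean on these libraries where they do the work, as an engineer would, in place of code of your own. Each camera call takes 0.05 s, during which the arm holds its last target. There are 200 camera calls.

### The job

The phone frame in the claw vice is ready to come out. With a fingertip on top of the vice's knurled wheel, roll its rim towards the end of the bed with the two black stop posts, stroke after stroke, for two full turns (much more and the spindle runs out of its nut), so that the brass claw draws clear; then push the frame by its free end along the bed until it rests against both stop posts. Use fingertips only and press gently, grip and lift nothing, and leave the other things on the desk where they are.

Things in the scene. Friction and masses are not known exactly. Their poses are not given: they have to be found in the camera images.
- frame_vice: Vice with an aluminium bed plate 158 x 228 x 6 mm, fixed on the desk. Origin on the desk; x points across the bed, away from the robot, y along it to the two stop posts, z up. All further mm are in this frame. The plate spans x -105..53, y -114..114; white strips on it form the slide surface, z = 7. The frame lies between the blue rail (+x) and the brass jaw (-x); the wheel is on the near side
- rail_mid (a point): Middle of the fixed blue rail's inner face, x = 35.5, y = -12, z = 12 mm of the vice. The rail spans y -87..63, is 20.5 mm high and has a lip that overhangs the frame's edge by 2.5 mm, 2.5 mm above it
- wheel_top (a point): Top of the rim of the knurled wheel: x -83, y 0, z 47 mm of the vice; does not turn with it. The wheel is a hard knurled steel nut, 40 mm diameter, 16 mm wide, axis level along the vice's x; it stands 11 mm above the blue cheeks on both sides (8 mm thick, y -34..34). A red line crosses it, on top at the start. The knurl grips a fingertip well (friction 1.2)
- wheel (a joint): Angle of the knurled wheel (rad), 0 at the start (clamped, at its stop). It grows, and loosens the jaw, as the top of the rim is rolled towards the stop posts (+y of the vice). Two full turns are 12.57; the thread ends at 18.85. It turns stiffly (0.04 N m, 2 N at the rim), stays where it is left and bears firm pressing from above
- jaw (a joint): Travel of the brass jaw (m) to the vice's -x: 0 clamped, 4 mm more for each turn of the wheel, 8 mm after two; it cannot be pushed open. Bar y -48..64, 22 mm high, face at x -35.5, with a lip over the frame's edge; in its middle a lug 38 mm high (y -34..34, x -49..-38)
- claw (a point): Tip of the brass jaw's claw, moves with the jaw; clamped it is at x = -31, y = 69, z = 12 mm of the vice. The claw (y 64..74) reaches 4.5 mm past the jaw's face, in front of the frame's corner: the frame cannot slide to the posts before it has drawn back
- phone_frame: Opened grey phone mid-frame, 142 x 70 x 8 mm, 0.12 kg, loose, flat on the slide strips (underside z = 7 mm of the vice). Origin at the centre of its underside; its x lies along its length and points along the vice's y to the posts. At the start its centre is at y -18..-12; the end away from the posts is open to a fingertip from above. Pushing takes about 1 N
- stop_face (a point): Midway between the two stop posts in the plane of their faces: x 0, y 96.5, z 11 mm of the vice. The posts are black rubber, 12 mm diameter, 21 mm high (steel pin to 23), at x = -22 and 22. With the phone frame against them its centre is at y = 25.5, about 40 mm from where it started
- screw_dish: Bystander: round grey metal parts dish, 82 mm across, 16 mm high, beyond the vice; origin under its centre
- magnifier: Bystander: black eye loupe, 39 mm across, 26 mm high, beyond the vice; origin under its centre
- spudger: Bystander: black nylon pry stick, 150 x 11 x 6 mm, on the near side of the vice; origin under its centre, x along it
- tweezers: Bystander: grey steel tweezers, 130 x 14 x 10 mm, on the near side of the vice; origin under its centre, x along it
- flux_syringe: Bystander: dark green syringe with black plunger, 136 x 36 x 18 mm, lying on the desk past the bed's end away from the posts; origin under its centre, x along it

How it is judged:
On the way, in this order (a step that is already met when the one before it is completed fails the run):
1. the wheel is loosened by two full turns, within a quarter turn (the claw is clear), while the frame still lies where it was clamped (value of joint wheel between 10.9956 and 14.1372 rad and y of phone_frame in the frame of frame_vice below 0 m), for 0.2 s.
2. the frame is pushed along the bed against the stop posts (y of phone_frame in the frame of frame_vice above 0.0205 m), for 0.2 s.
At the end, for the whole second after the job is handed in: The wheel stands two full turns from its start, within a quarter turn; the phone frame lies flat and still on the slide strips, against the stop posts within 5 mm and in line with the bed within 5 degrees (value of joint wheel between 10.9956 and 14.1372 rad and y of phone_frame in the frame of frame_vice between 0.0205 and 0.03 m and z of phone_frame in the frame of frame_vice below 0.01 m and angle between the x axis of phone_frame and the y axis of frame_vice, either way round below 0.09 rad and angle between phone_frame's own z axis and vertical below 0.06 rad and linear speed of phone_frame below 0.01 m/s and velocity of joint wheel below 0.1 rad/s); the robot touches nothing.
It fails at once if the wheel is turned more than 2.4 turns (value of joint wheel above 15.0796 rad).
It fails at once if the phone frame is lifted or tipped (z of phone_frame in the frame of frame_vice above 0.016 m or angle between phone_frame's own z axis and vertical above 0.15 rad).
It fails at once if the vice or the frame is struck or pressed with more than 60 N (contact force between any of the arm, the fingers and frame_vice above 60 N or contact force between the fingers and phone_frame above 60 N).
It fails at once if something else on the desk is moved by more than 20 mm (distance of any of screw_dish, magnifier, spudger, tweezers, flux_syringe from where it was at the start of the episode above 0.02 m).
It also fails if it takes over 64 s, if anything falls off the work surface, if the arm or the gripper's body presses on something with over 40 N, if the wrist force passes 120 N, or if a joint passes its speed limit or range.

## Working session

There is one attempt and no reset: what is moved stays moved. The work goes in short steps, Python scripts to look and compute and a shell command to move; the robot and the scene stay as the last step left them, time stands still between calls to the robot, and variables do not carry over. Pictures are saved under pics/ and viewed, at most 10 in all, crops included, and the job is handed in when it is done.

```bash
mkdir -p pics; cat > h.py <<'E'
import numpy as np, cv2
from workcell import get_obs, imaging, ticket, models, arm
def shot(n,f=None):
    p=imaging.get_image(n)
    if f: cv2.imwrite('pics/'+f,p['frame'][:,:,::-1])
    return p
def ray(p,uv):
    d=np.array([(uv[0]-p['cx'])/p['fx'],(uv[1]-p['cy'])/p['fy'],1.]);R=np.array(p['R']);t=np.array(p['t'])
    return -R.T@t, R.T@d
def atz(p,uv,z):
    c,d=ray(p,uv);return c+d*(z-c[2])/d[2]
def proj(p,X):
    q=np.array(p['R'])@np.array(X)+np.array(p['t']);return [p['fx']*q[0]/q[2]+p['cx'],p['fy']*q[1]/q[2]+p['cy']]
E
python3 - <<'E'
from h import *
print(get_obs(),arm.tip_reach)
for n in('top','scene'):
    p=shot(n,n+'0.png')
    print(n,p['fx'],p['cx'],p['cy'],'cam',-np.array(p['R']).T@p['t'])
    for k in ['frame_vice','wheel','wheel_top','phone_frame','claw','jaw','stop_face','rail_mid','screw_dish','magnifier','spudger','tweezers','flux_syringe']:
        try:
            r=models.spot_in(p,k); print(k,[(np.round(a['uv'],1).tolist(),round(a['score'],2)) for a in r[:2]], np.round(atz(p,r[0]['uv'],.01),3) if r else '')
        except Exception as e: print(k,e)
E
```

```text
{'time_s': 0.0, 'joint_positions': array([ 1.02838379e+00,  4.91565362e-01,  1.55947193e+00,  2.88345206e-05,
        1.09167651e+00, -1.05584762e-01]), 'qd': array([ 0.00181276,  0.00223564,  0.00058829, -0.00101219,  0.0007433 ,
       -0.00043603]), 'effort': array([ 7.62498676e-04, -6.18428349e+01, -2.61613512e+01, -4.76637695e-05,
        3.77627832e-03,  1.08307400e-06]), 'eef_pos': array([0.26430634, 0.56619894, 0.30331634]), 'tool_rot': array([-1.90587577e-04,  2.16687930e-01,  9.76240763e-01, -5.27331634e-04]), 'ft_force': array([-0.98454228,  0.13742902,  0.10554778]), 'wrist_torque': array([-0.01573503,  0.02759124,  0.03666213]), 'grip_force': 0.0, 'opening': 0.08572773584671146} 0.0726
top 462.3467906821923 311.14970210132526 199.23619011915792 cam [0.35428034 0.29771487 0.88001434]
frame_vice [([324.9, 222.9], 0.83)] [0.468 0.243 0.01 ]
wheel [([337.5, 240.2], 0.67)] [0.435 0.219 0.01 ]
wheel_top [([328.2, 222.9], 0.59)] [0.468 0.236 0.01 ]
phone_frame [([335.4, 196.1], 0.62)] [0.52  0.223 0.01 ]
claw [([329.6, 223.3], 0.91)] [0.467 0.234 0.01 ]
jaw [([335.1, 222.5], 0.
[... 703 characters left out ...]
42 0.01 ]
wheel_top [([326.2, 227.9], 0.94), ([326.8, 218.3], 0.63)] [0.461 0.229 0.01 ]
phone_frame [([354.0, 208.2], 0.64)] [0.545 0.203 0.01 ]
claw [([326.1, 215.8], 0.61)] [0.494 0.246 0.01 ]
jaw [([329.5, 219.8], 0.63)] [0.486 0.234 0.01 ]
stop_face [([331.3, 228.7], 0.94), ([402.4, 253.2], 0.23)] [0.464 0.218 0.01 ]
rail_mid [([330.0, 226.5], 0.69), ([327.7, 213.8], 0.29)] [0.468 0.224 0.01 ]
screw_dish [([320.0, 175.8], 0.75)] [0.616 0.325 0.01 ]
magnifier [([361.3, 189.7], 0.64), ([324.8, 218.3], 0.57)] [0.612 0.215 0.01 ]
spudger [([286.7, 246.1], 0.7)] [0.377 0.275 0.01 ]
tweezers [([360.7, 270.8], 0.84)] [0.387 0.117 0.01 ]
flux_syringe [([402.9, 257.2], 0.62)] [0.457 0.058 0.01 ]
```

```bash
python3 - <<'E'
import cv2
a=cv2.imread('pics/top0.png')[110:310,220:460];cv2.imwrite('pics/top0c.png',cv2.resize(a,(720,600),interpolation=cv2.INTER_CUBIC))
a=cv2.imread('pics/scene0.png')[150:300,240:440];cv2.imwrite('pics/scene0c.png',cv2.resize(a,(800,600),interpolation=cv2.INTER_CUBIC))
E
```

```text
(no output)
```

View pics/top0c.png

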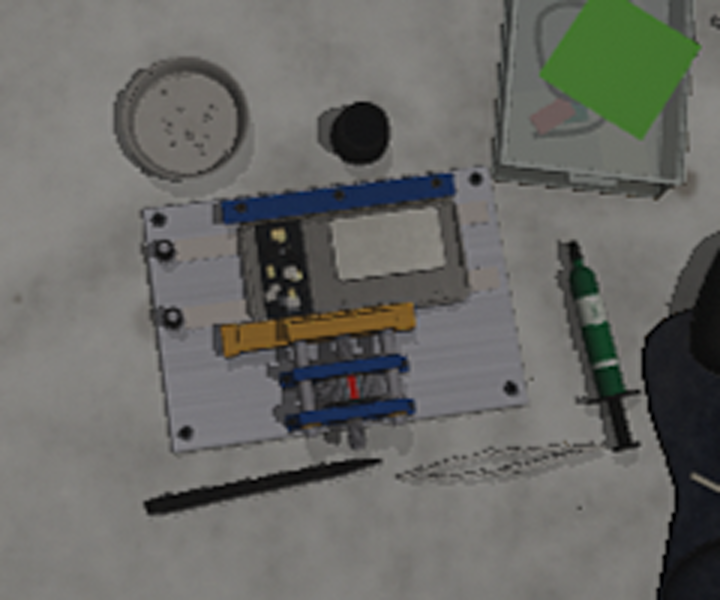

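View pics/scene0c.png

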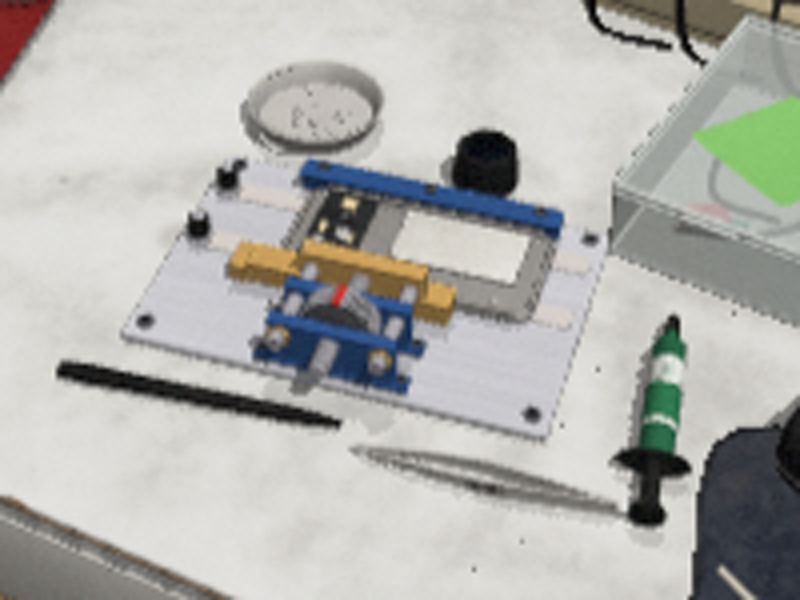

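The vice lies with its posts to the left (world +y). In the top crop the plate corners are at (143,208), (493,168), (525,403) and (173,452), the red line at (353,387) and the post tops at (166,250) and (174,318). Next I fit the vice pose from both views.

```bash
cat > fit.py <<'E'
from h import *
from scipy.optimize import least_squares
P={}
T=shot('top');S=shot('scene')
top=[((53,114,6),(143,208)),((53,-114,6),(493,168)),((-105,-114,6),(525,403)),((-105,114,6),(173,452)),((-22,102.5,23),(174,318)),((22,102.5,23),(166,250)),((-83,0,47),(353,387))]
sc=[((-105,-114,6),(545,437)),((-105,114,6),(122,338)),((-83,0,47),(340,296)),((-22,102.5,23),(197,215)),((22,102.5,23),(228,169))]
L=[(T,np.array(v)/1e3,(u[0]/3+220,u[1]/3+110)) for v,u in top]+[(S,np.array(v)/1e3,(u[0]/4+240,u[1]/4+150)) for v,u in sc]
def W(q,v):
    c,s=np.cos(q[2]),np.sin(q[2]);return np.array([q[0]+c*v[0]-s*v[1],q[1]+s*v[0]+c*v[1],v[2]])
f=lambda q:np.concatenate([np.array(proj(p,W(q,v)))-u for p,v,u in L])
r=least_squares(f,[.49,.24,.1],loss='soft_l1',x_scale=[.01,.01,.05]);q=r.x
print(q,np.degrees(q[2]));print(np.round(f(q).reshape(-1,2),1).tolist())
np.save('q.npy',q)
for n,v in dict(wheel=(-83,0,47),frame_end=(0,-86,11),free=(0,-110,15),stop=(0,96.5,11)).items(): print(n,np.round(W(q,np.array(v)/1e3),4))
# frame ends in top
for u in [(243,225),(465,205),(468,300),(250,318)]:
    X=atz(T,(u[0]/3+220,u[1]/3+110),.015);d=X[:2]-q[:2];c,s=np.cos(q[2]),np.sin(q[2]);print(u,np.round([c*d[0]+s*d[1],-s*d[0]+c*d[1]],4))
E
python3 fit.py
```

```text
[0.51594607 0.23281583 0.15621904] 8.95069153181235
[[0.3, -0.0], [-0.6, -1.4], [2.4, 0.3], [0.6, 0.3], [0.5, -0.6], [0.2, -0.9], [0.9, 0.2], [-0.5, 0.4], [-1.5, -1.0], [-0.9, 0.3], [-0.6, 0.1], [-1.1, -0.4]]
wheel [0.434  0.2199 0.047 ]
frame_end [0.5293 0.1479 0.011 ]
free [0.5331 0.1242 0.015 ]
stop [0.5009 0.3281 0.011 ]
(243, 225) [0.0317 0.0527]
(465, 205) [ 0.0262 -0.0905]
(468, 300) [-0.0351 -0.0824]
(250, 318) [-0.0282  0.0563]
```

```bash
cat >> fit.py <<'E'
print(np.round(T['R'],3).tolist())
A=L
for LL in (A[:7],A[7:]):
    L=LL;r=least_squares(f,[.49,.24,.1],x_scale=[.01,.01,.05]);print(r.x,np.round(f(r.x).reshape(-1,2),1).tolist())
for p,n in((T,'top'),(S,'scene')):
    im=cv2.resize(p['frame'][:,:,::-1],None,fx=4,fy=4,interpolation=cv2.INTER_CUBIC)
    def pl(pts,col):
        cv2.polylines(im,[np.array([(np.array(proj(p,W(q,np.array(v)/1e3)))+.5)*4 for v in pts]).astype(int)],True,col,1)
    pl([(53,114,6),(53,-114,6),(-105,-114,6),(-105,114,6)],(0,255,0))
    pl([(35.5,63,20.5),(35.5,-87,20.5)],(0,0,255))
    pl([(-91,0,47),(-75,0,47)],(255,255,0)); pl([(-22,96.5,23),(22,96.5,23)],(0,0,255))
    pl([(-49,34,38),(-49,-34,38),(-38,-34,38),(-38,34,38)],(255,0,255))
    o=(960,560) if n=='top' else (980,620)
    cv2.imwrite('pics/o_'+n+'.png',im[o[1]:o[1]+560,o[0]:o[0]+700])
E
python3 fit.py|tail -3
```

```text
[[0.018, -0.999, 0.036], [-0.984, -0.024, -0.178], [0.179, -0.032, -0.983]]
[0.51521298 0.23380817 0.15033552] [[-0.1, -0.0], [-0.9, -0.7], [1.7, 1.0], [-0.4, 0.4], [-0.2, -0.6], [-0.3, -0.8], [0.1, 0.6]]
[0.51673498 0.23127343 0.16013556] [[0.7, 0.3], [-0.6, -0.8], [0.1, 0.3], [0.1, 0.2], [-0.4, -0.3]]
```

View pics/o_top.png

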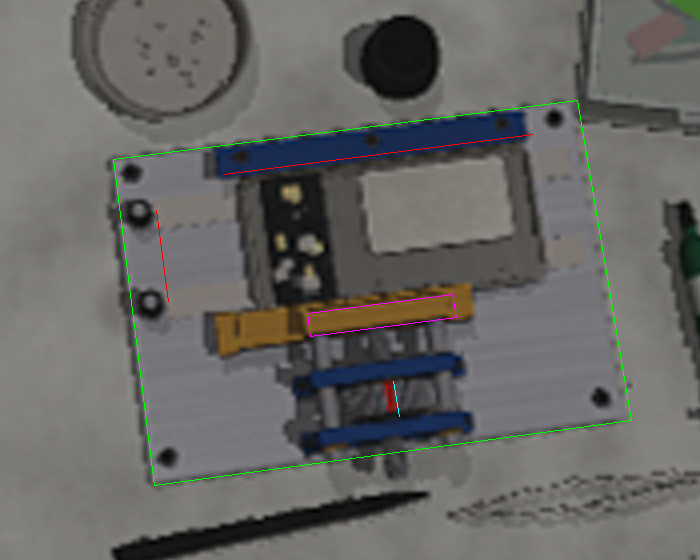

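The overlay matches the picture to within 2–3 mm: plate, rail, lug and red line all fit (the line is at about (391,397) against (396,398) drawn). I now move above the wheel with the fingers shut and the pad width along the bed.

```bash
python3 -m crank '{"travel":[[0.85,-0.9,0],[0.85,-0.9,0],[0.85,-0.9,0],[0.85,-0.9,0],[0.85,-0.9,0],[0.85,-0.9,0],[0.85,-0.9,0],[0.85,-0.9,0],[0.85,-0.9,0],[0.85,-0.9,0]],"delta_rot":[[0,0,-0.467],[0,0,-0.467],[0,0,-0.467],[0,0,-0.467],[0,0,-0.467],[0,0,-0.467],[0,0,-0.467],[0,0,-0.467],[0,0,-0.467],[0,0,-0.467]]}' 1
cat > s.py <<'E'
from h import *
from scipy.spatial.transform import Rotation as Ro
q=np.load('q.npy');c,s=np.cos(q[2]),np.sin(q[2])
def st(tgt=None):
    o=get_obs();w=o['tool_rot'];R=Ro.from_quat([*w[1:],w[0]]).as_matrix()
    d=o['eef_pos'][:2]-q[:2];print('t',round(o['time_s'],2),'vice tip mm',np.round([1e3*(c*d[0]+s*d[1]),1e3*(-s*d[0]+c*d[1]),1e3*(o['eef_pos'][2]-arm.tip_reach)],1),'tooly deg',np.degrees(np.arctan2(R[1,1],R[0,1])).round(1),'F',np.round(o['ft_force'],1),'open',o['opening'],'j6',o['joint_positions'][5])
    if tgt is not None:
        v=np.array(tgt)/1e3;X=np.array([q[0]+c*v[0]-s*v[1],q[1]+s*v[0]+c*v[1],v[2]+arm.tip_reach]);print('rows shift',np.round((X-o['eef_pos'])/.2,3))
E
python3 -c "
from s import *
st((-83,-9,60))"
```

```text
time_s: 2.43
eef_pos: [0.4344, 0.3863, 0.304]
tool_rot: [0.0, 0.649, 0.761, 0.0]
ft_force: [-0.4, -0.9, -0.5]
opening: -0.0002
grip_force: 0.0
t 2.43 vice tip mm [-56.7 164.3 231.4] tooly deg 9.1 F [-0.4 -0.9 -0.5] open -0.0001977974950410148 j6 0.45415120792474517
rows shift [ 0.005 -0.876 -0.857]
```

```bash
python3 -m crank '{"travel":[[0,-0.25,-0.2],[0,-0.45,-0.4],[0,-0.65,-0.6],[0,-0.8,-0.75],[0.005,-0.876,-0.83],[0.005,-0.876,-0.87],[0.005,-0.876,-0.895],[0.005,-0.876,-0.907],[0.005,-0.876,-0.907]],"delta_rot":[[0,0,0],[0,0,0],[0,0,0],[0,0,0],[0,0,0],[0,0,0],[0,0,0],[0,0,0],[0,0,0]]}'
python3 -c "
from s import *
st((-83,-9,47))
p=shot('scene');im=cv2.resize(p['frame'][150:270,250:410,::-1],None,fx=5,fy=5,interpolation=cv2.INTER_CUBIC);cv2.imwrite('pics/a1.png',im)"
```

```text
time_s: 3.18
eef_pos: [0.4357, 0.2118, 0.1225]
tool_rot: [0.0, 0.649, 0.761, 0.0]
ft_force: [0.1, -0.7, -0.2]
opening: 0.0005
grip_force: 0.0
t 3.18 vice tip mm [-82.6  -8.3  49.9] tooly deg 9.1 F [ 0.1 -0.7 -0.2] open 0.000462934973603727 j6 0.1577789865925981
rows shift [-0.001 -0.004 -0.015]
```

View pics/a1.png

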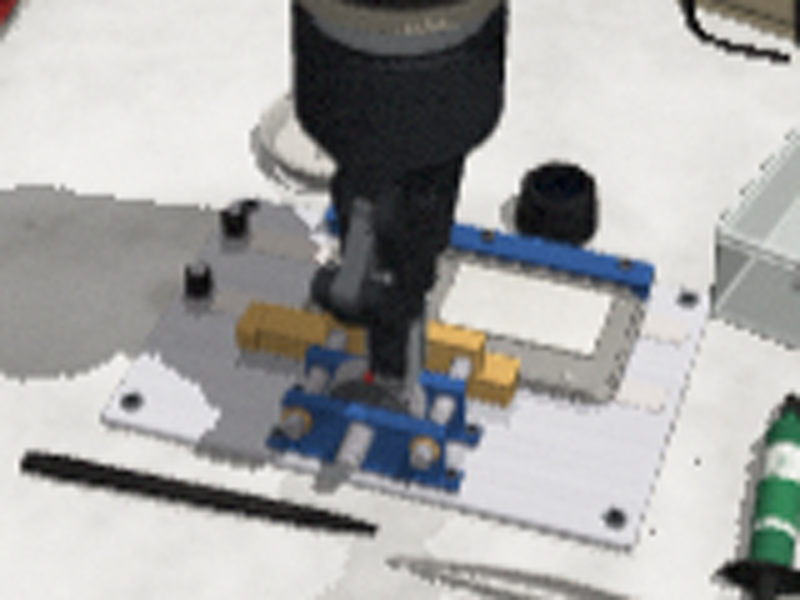

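The tip hovers just over the wheel, with the red line at (370,378) visible at its +y edge, as intended. Now the press.

```bash
python3 -m crank '{"travel":[[0,0,-0.008],[0,0,-0.013],[0,0,-0.017],[0,0,-0.02],[0,0,-0.02]],"delta_rot":[[0,0,0],[0,0,0],[0,0,0],[0,0,0],[0,0,0]]}'
python3 -c "
from s import *
st()"
```

```text
time_s: 3.65
eef_pos: [0.4355, 0.2116, 0.1193]
tool_rot: [0.0, 0.65, 0.76, 0.001]
ft_force: [-1.4, 2.1, 9.5]
opening: 0.0002
grip_force: 4.2
t 3.65 vice tip mm [-82.7  -8.4  46.7] tooly deg 9.0 F [-1.4  2.1  9.5] open 0.0002247405541372432 j6 0.15890781249700867
```

```bash
python3 -m crank '{"travel":[[-0.003,0.022,0],[-0.007,0.045,0],[-0.010,0.067,0],[-0.014,0.089,0],[-0.014,0.089,0]],"delta_rot":[[0,0,0],[0,0,0],[0,0,0],[0,0,0],[0,0,0]]}'
python3 -c "
from s import *
st()"
python3 -m crank '{"travel":[[0,0,0.03],[0.014,-0.089,0.03],[0.014,-0.089,0.03]],"delta_rot":[[0,0,0],[0,0,0],[0,0,0]]}'
python3 -c "
from s import *
st()
for n in('scene','wrist'):
  p=shot(n,n+'1.png')
  f=p['frame'].astype(int);m=(f[...,0]>130)&(f[...,1]<80)&(f[...,2]<80)
  ys,xs=np.nonzero(m);print(n,len(xs),xs.mean() if len(xs) else 0,ys.mean() if len(xs) else 0)
  if n=='scene': a=cv2.resize(p['frame'][210:250,300:360,::-1],None,fx=8,fy=8,interpolation=cv2.INTER_CUBIC)
  else: b=cv2.resize(p['frame'][:,:,::-1],None,fx=.8,fy=.8)
cv2.imwrite('pics/b1.png',np.vstack([cv2.copyMakeBorder(a,0,0,0,512-480,cv2.BORDER_CONSTANT),b[:270]]))"
```

```text
time_s: 4.07
eef_pos: [0.4327, 0.2297, 0.1193]
tool_rot: [0.0, 0.65, 0.76, 0.001]
ft_force: [-1.7, 2.3, 8.3]
opening: 0.0002
grip_force: 4.4
t 4.07 vice tip mm [-82.8   9.9  46.7] tooly deg 9.0 F [-1.7  2.3  8.3] open 0.000171198075613224 j6 0.19632484601154923
time_s: 4.32
eef_pos: [0.4355, 0.2101, 0.1251]
tool_rot: [0.0, 0.65, 0.76, 0.0]
ft_force: [0.3, 0.1, 0.2]
opening: 0.0
grip_force: 0.0
t 4.32 vice tip mm [-83.  -10.   52.5] tooly deg 8.9 F [0.3 0.1 0.2] open 3.264215364352942e-05 j6 0.15716405621364102
scene 1227 235.51915240423799 154.66096169519153
wrist 86 323.1744186046512 201.58139534883722
```

View pics/b1.png

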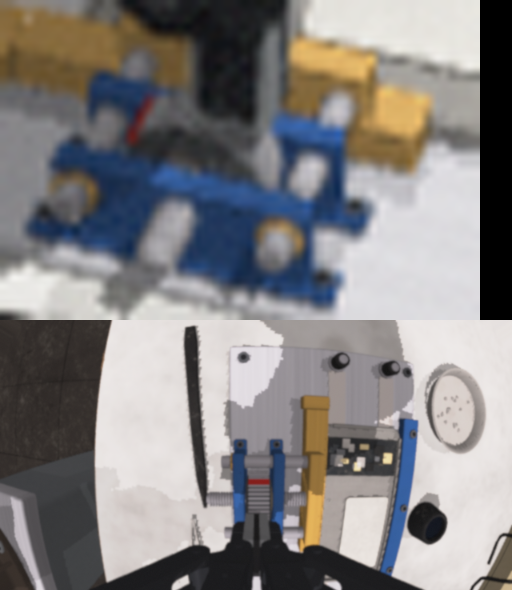

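The stroke turned the wheel: the wrist view shows the red line at about (323,201), now on the +y side. Next are two strokes, with an angle readout from the wrist camera.

```bash
cat > w.py <<'E'
from s import *
def fproj(p,X):
    q_=np.array(p['R'])@X+np.array(p['t']);th=np.arctan2(np.hypot(q_[0],q_[1]),q_[2]);ph=np.arctan2(q_[1],q_[0]);return np.array([p['cx']+p['fx']*th*np.cos(ph),p['cy']+p['fy']*th*np.sin(ph)])
def W(v):
    v=np.array(v)/1e3;return np.array([q[0]+c*v[0]-s*v[1],q[1]+s*v[0]+c*v[1],v[2]])
def ang():
    p=shot('wrist');f=p['frame'].astype(int);m=(f[...,0]>120)&(f[...,1]<80)&(f[...,2]<80)
    u0=fproj(p,W((-83,0,40)));yy,xx=np.nonzero(m);k=np.hypot(xx-u0[0],yy-u0[1])<60
    if k.sum()<8: print('red not seen',k.sum());return
    u=np.array([xx[k].mean(),yy[k].mean()])
    T=np.linspace(-1.4,1.6,61);e=[np.linalg.norm(fproj(p,W((-83,20*np.sin(t),27+20*np.cos(t))))-u) for t in T]
    i=int(np.argmin(e));print('red n',k.sum(),u.round(1),'theta mod 2pi',T[i].round(2),'err px',round(e[i],1))
if __name__=='__main__': st();ang()
E
python3 w.py
python3 -m crank '{"travel":[[0,0,-0.024],[0,0,-0.03],[-0.003,0.022,-0.03],[-0.007,0.045,-0.03],[-0.010,0.067,-0.03],[-0.014,0.089,-0.03],[-0.014,0.089,-0.03],[-0.014,0.089,0],[0,0,0],[0,0,0]],"delta_rot":[[0,0,0],[0,0,0],[0,0,0],[0,0,0],[0,0,0],[0,0,0],[0,0,0],[0,0,0],[0,0,0],[0,0,0]]}'
python3 w.py
```

```text
t 4.42 vice tip mm [-82.8  -9.   52.2] tooly deg 8.9 F [-0.9  0.2  0.6] open -0.00012191534077122065 j6 0.1597100126664695
red n 164 [323.2 203. ] theta mod 2pi 0.95 err px 5.2
time_s: 5.3
eef_pos: [0.4353, 0.2103, 0.1245]
tool_rot: [-0.0, 0.65, 0.76, -0.0]
ft_force: [1.3, 0.1, 0.2]
opening: -0.0001
grip_force: 0.0
t 5.3 vice tip mm [-83.1  -9.7  51.9] tooly deg 8.9 F [1.3 0.1 0.2] open -8.52623922838434e-05 j6 0.15754437843891447
red not seen 0
```

```bash
R='[0,0,0]'; python3 -m crank '{"travel":[[0,0,-0.024],[0,0,-0.03],[-0.003,0.022,-0.03],[-0.007,0.045,-0.03],[-0.010,0.067,-0.03],[-0.014,0.089,-0.03],[-0.014,0.089,-0.03],[-0.014,0.089,0],[0,0,0],[0,0,0],[0,0,-0.024],[0,0,-0.03],[-0.003,0.022,-0.03],[-0.007,0.045,-0.03],[-0.010,0.067,-0.03],[-0.014,0.089,-0.03],[-0.014,0.089,-0.03],[-0.014,0.089,0],[0,0,0],[0,0,0]],"delta_rot":[[0,0,0],[0,0,0],[0,0,0],[0,0,0],[0,0,0],[0,0,0],[0,0,0],[0,0,0],[0,0,0],[0,0,0],[0,0,0],[0,0,0],[0,0,0],[0,0,0],[0,0,0],[0,0,0],[0,0,0],[0,0,0],[0,0,0],[0,0,0]]}' | head -2
python3 -m crank '{"travel":[[0,0,-0.024],[0,0,-0.03],[-0.003,0.022,-0.03],[-0.007,0.045,-0.03],[-0.010,0.067,-0.03],[-0.014,0.089,-0.03],[-0.014,0.089,-0.03],[-0.014,0.089,0],[0,0,0],[0,0,0],[0,0,-0.024],[0,0,-0.03],[-0.003,0.022,-0.03],[-0.007,0.045,-0.03],[-0.010,0.067,-0.03],[-0.014,0.089,-0.03],[-0.014,0.089,-0.03],[-0.014,0.089,0],[0,0,0],[0,0,0]],"delta_rot":[[0,0,0],[0,0,0],[0,0,0],[0,0,0],[0,0,0],[0,0,0],[0,0,0],[0,0,0],[0,0,0],[0,0,0],[0,0,0],[0,0,0],[0,0,0],[0,0,0],[0,0,0],[0,0,0],[0,0,0],[0,0,0],[0,0,0],[0,0,0]]}' |head -2
python3 w.py
python3 -m crank '{"travel":[[0,0,-0.024],[0,0,-0.03],[-0.003,0.022,-0.03],[-0.007,0.045,-0.03],[-0.010,0.067,-0.03],[-0.014,0.089,-0.03],[-0.014,0.089,-0.03],[-0.014,0.089,0],[0,0,0],[0,0,0]],"delta_rot":[[0,0,0],[0,0,0],[0,0,0],[0,0,0],[0,0,0],[0,0,0],[0,0,0],[0,0,0],[0,0,0],[0,0,0]]}'
python3 w.py
```

```text
time_s: 7.02
eef_pos: [0.4353, 0.2105, 0.1243]
time_s: 8.68
eef_pos: [0.4353, 0.2105, 0.1242]
t 8.68 vice tip mm [-83.1  -9.5  51.6] tooly deg 8.9 F [ 0.1  0.3 -0.1] open 0.00018052975566683192 j6 0.15823284832318013
red not seen 0
time_s: 9.57
eef_pos: [0.4353, 0.2105, 0.1243]
tool_rot: [-0.0, 0.65, 0.76, -0.0]
ft_force: [0.2, -0.0, 0.4]
opening: -0.0002
grip_force: 0.0
t 9.57 vice tip mm [-83.1  -9.5  51.7] tooly deg 8.9 F [ 0.2 -0.   0.4] open -0.0001853058645167561 j6 0.15809537715173874
red n 213 [323.7 221.5] theta mod 2pi 0.4 err px 5.0
```

```bash
python3 -m crank '{"travel":[[0,0,-0.024],[0,0,-0.03],[-0.003,0.022,-0.03],[-0.007,0.045,-0.03],[-0.010,0.067,-0.03],[-0.014,0.089,-0.03],[-0.014,0.089,-0.03],[-0.014,0.089,0],[0,0,0],[0,0,0],[0,0,-0.024],[0,0,-0.03],[-0.003,0.022,-0.03],[-0.007,0.045,-0.03],[-0.010,0.067,-0.03],[-0.014,0.089,-0.03],[-0.014,0.089,-0.03],[-0.014,0.089,0],[0,0,0],[0,0,0]],"delta_rot":[[0,0,0],[0,0,0],[0,0,0],[0,0,0],[0,0,0],[0,0,0],[0,0,0],[0,0,0],[0,0,0],[0,0,0],[0,0,0],[0,0,0],[0,0,0],[0,0,0],[0,0,0],[0,0,0],[0,0,0],[0,0,0],[0,0,0],[0,0,0]]}' | head -2
python3 w.py
python3 -m crank '{"travel":[[0,0,-0.024],[0,0,-0.03],[-0.003,0.022,-0.03],[-0.007,0.045,-0.03],[-0.010,0.067,-0.03],[-0.014,0.089,-0.03],[-0.014,0.089,-0.03],[-0.014,0.089,0],[0,0,0],[0,0,0],[0,0,-0.024],[0,0,-0.03],[-0.003,0.022,-0.03],[-0.007,0.045,-0.03],[-0.010,0.067,-0.03],[-0.014,0.089,-0.03],[-0.014,0.089,-0.03],[-0.014,0.089,0],[0,0,0],[0,0,0]],"delta_rot":[[0,0,0],[0,0,0],[0,0,0],[0,0,0],[0,0,0],[0,0,0],[0,0,0],[0,0,0],[0,0,0],[0,0,0],[0,0,0],[0,0,0],[0,0,0],[0,0,0],[0,0,0],[0,0,0],[0,0,0],[0,0,0],[0,0,0],[0,0,0]]}' |head -2
python3 -m crank '{"travel":[[0,0,-0.024],[0,0,-0.03],[-0.003,0.022,-0.03],[-0.007,0.045,-0.03],[-0.010,0.067,-0.03],[-0.014,0.089,-0.03],[-0.014,0.089,-0.03],[-0.014,0.089,0],[0,0,0],[0,0,0],[0,0,-0.024],[0,0,-0.03],[-0.003,0.022,-0.03],[-0.007,0.045,-0.03],[-0.010,0.067,-0.03],[-0.014,0.089,-0.03],[-0.014,0.089,-0.03],[-0.014,0.089,0.05],[0,-0.1,0.1],[0,-0.2,0.2]],"delta_rot":[[0,0,0],[0,0,0],[0,0,0],[0,0,0],[0,0,0],[0,0,0],[0,0,0],[0,0,0],[0,0,0],[0,0,0],[0,0,0],[0,0,0],[0,0,0],[0,0,0],[0,0,0],[0,0,0],[0,0,0],[0,0,0],[0,0,0],[0,0,0]]}'
python3 - <<'E'
from w import *
st((0,-104,60));ang()
p=shot('scene');a=cv2.resize(p['frame'][170:270,265:405,::-1],None,fx=4,fy=4,interpolation=cv2.INTER_CUBIC);cv2.imwrite('pics/c1.png',a)
E
```

```text
time_s: 11.28
eef_pos: [0.4353, 0.2105, 0.1242]
t 11.28 vice tip mm [-83.1  -9.5  51.6] tooly deg 8.9 F [0.2 0.5 0.5] open 1.889109078477789e-05 j6 0.15817668475504237
red not seen 0
time_s: 13.0
eef_pos: [0.4353, 0.2105, 0.1242]
time_s: 14.67
eef_pos: [0.4347, 0.1707, 0.1632]
tool_rot: [-0.001, 0.649, 0.761, -0.001]
ft_force: [-0.1, 0.0, -0.7]
opening: -0.0001
grip_force: 0.0
t 14.67 vice tip mm [-89.9 -48.7  90.6] tooly deg 9.1 F [-0.1  0.  -0.7] open -9.775148754320925e-05 j6 0.07488666399032003
rows shift [ 0.487 -0.203 -0.153]
red n 156 [335.2 155.2] theta mod 2pi -0.1 err px 4.5
```

View pics/c1.png

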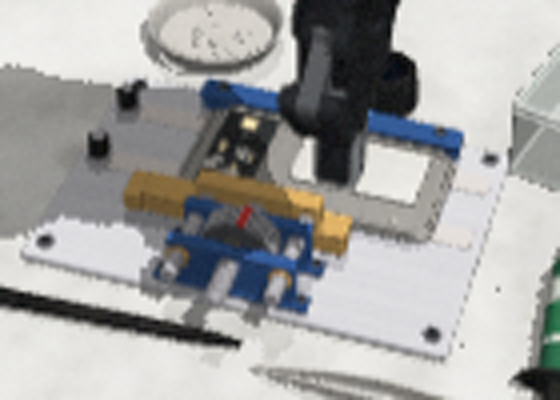

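The red line is back on top at (245,217) after 13 strokes, about 12.5 rad, and the claw has drawn back. The frame's free end is open, so I go down behind it.

```bash
python3 -m crank '{"travel":[[0.17,-0.08,0],[0.33,-0.15,0],[0.45,-0.2,-0.05],[0.489,-0.213,-0.15],[0.489,-0.213,-0.25],[0.489,-0.213,-0.33],[0.489,-0.213,-0.38],[0.489,-0.213,-0.403],[0.489,-0.213,-0.403]],"delta_rot":[[0,0,0],[0,0,0],[0,0,0],[0,0,0],[0,0,0],[0,0,0],[0,0,0],[0,0,0],[0,0,0]]}'
python3 - <<'E'
from w import *
st((0,-60,10))
p=shot('scene');a=cv2.resize(p['frame'][170:270,265:425,::-1],None,fx=4,fy=4,interpolation=cv2.INTER_CUBIC);cv2.imwrite('pics/d1.png',a)
E
```

```text
time_s: 15.52
eef_pos: [0.5328, 0.1292, 0.0827]
tool_rot: [-0.001, 0.65, 0.76, -0.001]
ft_force: [0.2, -0.7, 0.3]
opening: 0.0001
grip_force: 0.0
t 15.52 vice tip mm [   0.5 -105.    10.1] tooly deg 9.0 F [ 0.2 -0.7  0.3] open 0.000109214596269289 j6 -0.03905304099851414
rows shift [-0.038  0.222 -0.   ]
```

View pics/d1.png

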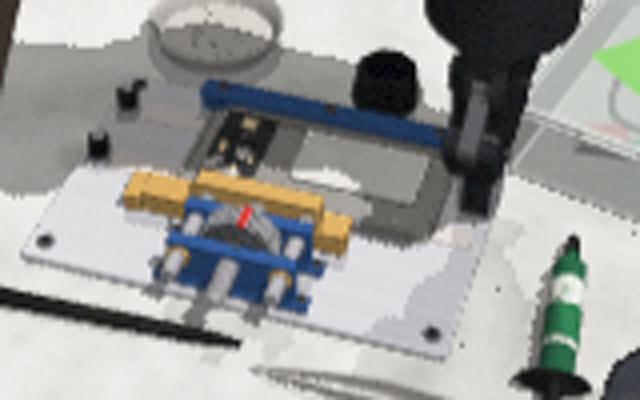

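The tip at (475,205) is down on the bed just behind the frame's free end. I push along vice +y.

```bash
python3 -m crank '{"travel":[[-0.002,0.012,0],[-0.004,0.024,0],[-0.006,0.036,0],[-0.008,0.048,0],[-0.01,0.06,0],[-0.013,0.074,0],[-0.015,0.088,0],[-0.018,0.103,0],[-0.02,0.118,0],[-0.023,0.133,0],[-0.025,0.148,0],[-0.028,0.163,0],[-0.03,0.178,0],[-0.033,0.193,0],[-0.036,0.208,0],[-0.038,0.222,0],[-0.038,0.222,0]],"delta_rot":[[0,0,0],[0,0,0],[0,0,0],[0,0,0],[0,0,0],[0,0,0],[0,0,0],[0,0,0],[0,0,0],[0,0,0],[0,0,0],[0,0,0],[0,0,0],[0,0,0],[0,0,0],[0,0,0],[0,0,0]]}'
python3 - <<'E'
from w import *
st((0,-56,10))
E
```

```text
time_s: 16.98
eef_pos: [0.5254, 0.1735, 0.0839]
tool_rot: [-0.0, 0.65, 0.76, -0.0]
ft_force: [0.9, -0.3, -0.3]
opening: -0.0003
grip_force: 0.0
t 16.98 vice tip mm [  0.1 -60.1  11.3] tooly deg 9.0 F [ 0.9 -0.3 -0.3] open -0.0002813288838180423 j6 0.04304508610117483
rows shift [-0.004  0.02  -0.006]
```

```bash
python3 -m crank '{"travel":[[-0.001,0.005,-0.002],[-0.002,0.01,-0.003],[-0.003,0.015,-0.003],[-0.004,0.02,-0.003],[-0.004,0.02,-0.003]],"delta_rot":[[0,0,0],[0,0,0],[0,0,0],[0,0,0],[0,0,0]]}'
python3 - <<'E'
from w import *
st((0,-56,10))
p=shot('scene');a=cv2.resize(p['frame'][170:270,265:425,::-1],None,fx=4,fy=4,interpolation=cv2.INTER_CUBIC);cv2.imwrite('pics/e1.png',a)
E
```

```text
time_s: 17.4
eef_pos: [0.5248, 0.1769, 0.0833]
tool_rot: [0.0, 0.65, 0.76, 0.0]
ft_force: [1.3, -1.4, -0.5]
opening: 0.0003
grip_force: 0.7
t 17.4 vice tip mm [  0.1 -56.6  10.7] tooly deg 8.9 F [ 1.3 -1.4 -0.5] open 0.00030203756561802703 j6 0.050207686651464835
rows shift [-0.001  0.003 -0.004]
```

View pics/e1.png

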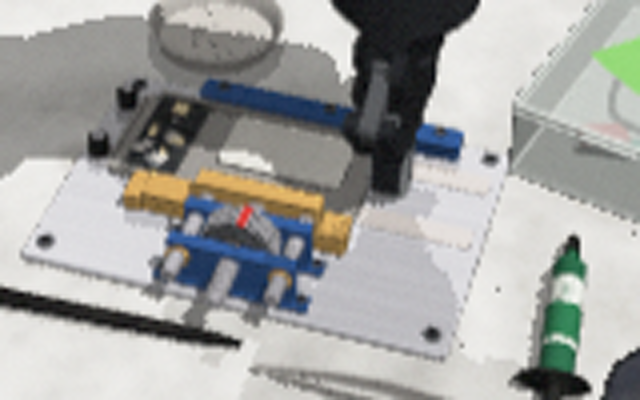

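The frame is almost at the posts: its front edge is near (115,165), beside the post bases. I add small pushes until the force rises.

```bash
python3 -m crank '{"travel":[[-0.001,0.004,0],[-0.001,0.008,0],[-0.001,0.008,0]],"delta_rot":[[0,0,0],[0,0,0],[0,0,0]]}' | head -4
python3 -c "
from w import *
st()"
python3 -m crank '{"travel":[[-0.001,0.004,0],[-0.001,0.008,0],[-0.001,0.008,0]],"delta_rot":[[0,0,0],[0,0,0],[0,0,0]]}' | head -4
python3 -c "
from w import *
st()"
```

```text
time_s: 17.7
eef_pos: [0.5248, 0.1778, 0.0833]
tool_rot: [0.0, 0.65, 0.76, -0.0]
ft_force: [2.0, -10.4, 0.6]
t 17.7 vice tip mm [  0.2 -55.7  10.7] tooly deg 8.9 F [  2.  -10.4   0.6] open -3.474267633069149e-05 j6 0.05311105019999402
time_s: 17.95
eef_pos: [0.5249, 0.1785, 0.0833]
tool_rot: [0.001, 0.65, 0.76, -0.001]
ft_force: [3.6, -21.3, 1.4]
t 17.95 vice tip mm [  0.3 -55.1  10.7] tooly deg 8.9 F [  3.6 -21.3   1.4] open -0.0002919435075662219 j6 0.055984041554254786
```

The force rose to 21 N at the predicted y (-55), so the frame is seated against both posts. I back off, then lift and check.

```bash
python3 -m crank '{"travel":[[0.002,-0.012,0],[0.006,-0.035,0],[0.015,-0.09,0],[0.02,-0.13,0.1],[0.02,-0.15,0.3],[0.02,-0.15,0.5],[0.02,-0.15,0.65],[0.02,-0.15,0.65],[0.02,-0.15,0.65]],"delta_rot":[[0,0,0],[0,0,0],[0,0,0],[0,0,0],[0,0,0],[0,0,0],[0,0,0],[0,0,0],[0,0,0]]}'
python3 - <<'E'
from w import *
st();ang()
p=shot('top');a=cv2.resize(p['frame'][140:270,250:410,::-1],None,fx=4.5,fy=4.5,interpolation=cv2.INTER_CUBIC);cv2.imwrite('pics/f1.png',a)
E
```

```text
time_s: 18.7
eef_pos: [0.5287, 0.1497, 0.215]
tool_rot: [0.001, 0.65, 0.76, 0.001]
ft_force: [0.1, 0.5, -1.1]
opening: -0.0004
grip_force: 0.0
t 18.7 vice tip mm [ -0.3 -84.1 142.4] tooly deg 8.9 F [ 0.1  0.5 -1.1] open -0.0003555528263956373 j6 -0.00012173196307094388
red n 63 [216.6 106. ] theta mod 2pi -0.05 err px 3.2
```

View pics/f1.png

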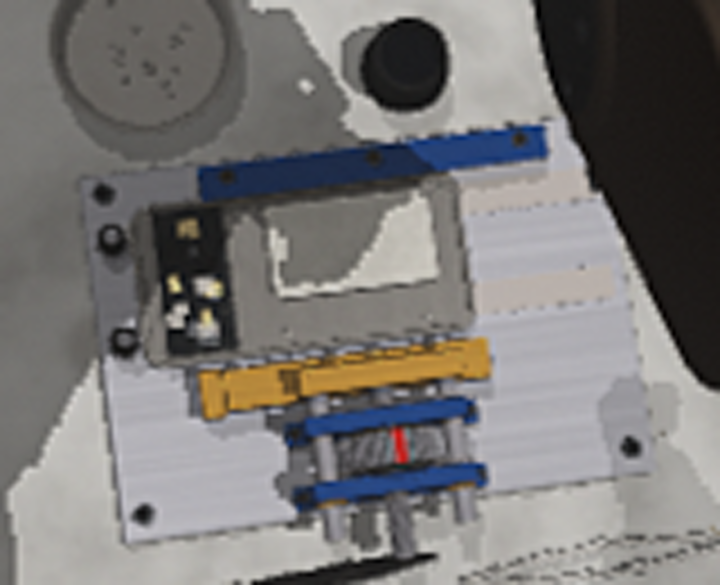

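The frame's front edge (140,210)–(150,360) lies against both posts, in line with the bed. The red line is on top at (400,445) and nothing touches the robot.

```bash
python3 -c "
from workcell import ticket
print(ticket.close_job())"
```

```text
the job is handed in; nothing more can be done
None
```

I handed the job in at about 19 s: the wheel reads about 12.5 rad, two full turns within a quarter turn, and the frame rests in line against both stop posts. The robot is clear of everything, and no verdict came back from the hand-in.

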